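# Clamp a mallet head to the click

### The job

Put the light beech mallet head, mortise up and flat on the bed, into the green rack clamp between the red jaw and the fence, its end pushed up against the end stop. Then turn the clamp's crank clockwise by its black knob until the torque handle gives way (it slips at its set torque), stop there without running it on to its dead stop, which would overtighten and bruise the wood, and let go, leaving the head clamped. Leave the other things on the bench where they are.

Things in the scene. Friction and masses are not known exactly. Their poses are not given: they have to be found in the camera images.
- head_center (a point): Centre of the mallet head, a loose block of light beech, 90 (its x) x 44 (its y) x 64 (z, upright) mm, about 180 g, with a dark mortise mark in the middle of its top; it stands on the bench to the left, mortise up. The point lies 32 mm above its underside. Either end may go to the end stop.
- head: The same mallet head; this origin is the centre of its underside.
- clamp: Green rack clamp fixed to the bench, bed 160 (x) x 310 (y) x 12 mm thick; origin on the bench under the work place, z up. The head stands on the bed, long side along the clamp's x. The red jaw (70 mm wide, 28 mm high above the bed) comes from -y and pushes the head to the fence at +y; at first its face is at about y = -34 to -29 mm.
- stop (a point): Middle of the face of the steel end stop on the clamp's bed, 15 mm above the bed; axes as the clamp's. It looks to the clamp's -x, lies at x = +50, z = +27 mm in the clamp's frame, spans y = -30 to +20 mm and stands 30 mm above the bed. The seated head's centre is 45 mm from it along -x and 44 mm above the bench, to be met within 4 mm.
- fence: Straight steel fence, 112 mm long, 16 thick, 30 high, fixed on the clamp's bed parallel to the clamp's x, at a different distance each time. Origin under the middle of its thickness at bed height; the clamping face is at y = -8 mm of its frame, towards the jaw, so the clamped head's centre lies at y = -30. The mouth between jaw and fence starts 53 to 70 mm wide.
- crank_axis (a point): Upright axis of the crank, in the yellow hub of the torque handle, 74 mm above the bench, at x = 0, y = -130 mm of the clamp; axes as the clamp's. The arm lies 67 to 78 mm above the bench. Clockwise from above drives the jaw to the fence, 0.7 to 2.3 rad until the head is tight. It starts 60 to 35 degrees from the clamp's +x towards its +y. The clamp holds itself when let go.
- knob_grip (a point): Centre of the crank's black upright knob, 22 mm in diameter, 46 high, centre 102 above the bench, 60 from the crank's axis; spins freely on its pin. Moving it takes about 7 N at the knob; once the head is held the force climbs within some 0.2 rad to about 13 N, where the torque handle gives way and slips at that steady force for 0.6 rad, then meets a dead stop: beyond, it overtightens.
- handle: Bystander: turned light-wood mallet handle lying down, 250 long, 30 thick (mm); origin under its middle.
- offcut: Bystander: dark walnut offcut, 65 x 50 x 36 (mm); origin under its middle.
- wax_tin: Bystander: low yellow round tin, 72 across, 45 high (mm); origin under its middle.
- gouge: Bystander: turning gouge with a wooden handle lying down, 260 long (mm); origin under its middle.
- ferrule_jar: Bystander: amber jar with a black cap, 60 across, 80 high (mm); origin under its middle.
- cup: Bystander: blue mug, 72 across, 85 high (mm); origin under its middle.
Mind the look-alikes: they are no part of the job. What is shaped like the head but blue, pink or purple is not meant.

How it is judged (in metres and radians):
On the way, in this order (a step that is already met when the one before it is completed fails the run):
1. the head stands flat in the clamp, between jaw and fence, its end against the end stop (4 mm) (x of head_center in the frame of clamp between 0.001 and 0.009 m and z of head_center in the frame of clamp between 0.04 and 0.048 m and angle between head_center's own z axis and vertical below 0.06 rad and angle between the x axis of head_center and the x axis of clamp, either way round below 0.12 rad and y of head_center in the frame of fence between -0.058 and -0.026 m), for 0.2 s.
2. the clamp is turned up to its set torque (over 25 N between head and fence; it gives way at about 33 N) (contact force between head and fence above 25 N), for 0.3 s.
At the end, for the whole second after the job is handed in: The head is at rest, flat on the bed (4 mm, 0.06 rad), its end within 4 mm of the end stop, flush against the fence (3 mm) and clamped with more than 11 N (all of step 1 and y of head_center in the frame of fence above -0.033 m and contact force between head and fence above 11 N and linear speed of head below 0.01 m/s); the robot touches nothing.
It fails at once if the clamp is overtightened: more than 55 N between head and fence (contact force between head and fence above 55 N).
It fails at once if another thing on the bench is moved more than 30 mm (distance of any of handle, offcut, wax_tin, gouge, ferrule_jar, cup from where it was at the start of the episode above 0.03 m).
It also fails if it takes over 64 s, if anything falls off the work surface, if the arm or the gripper's body presses on something with over 40 N, if the wrist force passes 120 N, or if a joint passes its speed limit or range.

### The arm

A 6-joint arm with a two-finger parallel gripper is mounted at the origin on the work surface. World frame = base frame: x ahead of the robot, y to its left, z up, the work surface at z = 0. Lengths are in mm, angles in rad, forces in N, time in s.
With the tool pointing down it reaches from about 350 to 975 mm from the base axis. Payload 7.1 kg.
Tool frame: the origin (TCP) lies midway between the tips of the shut fingers; the grasp point (between the pads) lies 19 mm behind it; x points along the fingers, y is the direction in which the jaws open and shut, and the axes are right-handed (so a half turn about x gives the same grasp; the last joint's range is limited). The gripper opens to 88 mm and grips with 3 to 60 N. Pads are 20 mm wide; open, the fingers measure 115 mm over their backs; the gripper's body (75 mm by 178 mm) begins 61 mm behind the grasp point.
Start: joints at [1.199, 0.423, 1.63, -0, 1.089, -0.019], TCP at [215.922, 586.5, 222.675] pointing down, gripper open.
Joint ranges: [-3, 3], [-0.9, 2.11], [0.09, 2.58], [-1.31, 4.45], [0.11, 2.69], [-2.54, 2.54]. Speed limits (rad/s): [2.39, 2.39, 3.01, 3.14, 3.14, 3.14].

### API

Orientations are given as a unit quaternion [x, y, z, w].
In Python, from bench import r, cams gives the robot as it stands. The module is installed in compiled form; this text tells all that it offers.
- The arm moves only by the tool carry_out, never from a script. Its argument "rows" is text: rows parted by semicolons, each of 5 numbers parted by spaces: the opening, from 0 (shut) to 1 (fully open), then the shift along the tool's x, y, z in m, then the turn about the tool's x in rad. In form: gripper x y z roll; .... A call has 1 to 20 rows; each row is the pose to reach, as a shift and turn from the pose commanded when the call began, along the tool's axes at that moment; what a row does not reach only later rows make up. A row lasts 1/8 s, in which the tool goes at most 62.5 mm and 10.7 degrees, less where a joint would pass 70% of its speed; a pose out of reach is approached as far as the arm can. A call with a gripper value outside its range is refused whole. The fingers move at their own pace and stop on an object; "squeeze" is the grip in N (left out, the last holds). Time passes only in rows, so rows that repeat a pose let the fingers close. It gives the time, the measured TCP pose, the force and the opening at its end, in the units of the state.
- r.observe(): the state, without advancing time (a new reading comes with each control period).
- cams.camera(name): name is "scene" or "top" or "wrist"; returns (picture, depth): 480x640x3 uint8, red, green, blue; 480x640 float32, mm along the optical axis (not along the pixel's ray), 0 where there is no reading.
- cams.camera_model(name): a dict with "mtx" (3x3 intrinsics, pixels), "R" (3x3) and "t" (3): a world point X has camera coordinates R X + t; the wrist camera has in their place "hand_eye" (4x4, takes a point from camera to tool coordinates, whose origin is the TCP and whose axes are the tool frame's). Camera axes: x right, y down, z forward; pixel columns grow to the right and rows downward; lengths in mm; the calibration is good to about 2 mm. A picture is of the moment at which its call begins: read the wrist's pose just before it. camera_model takes no time and is no camera call.
- r.hand_in(): hands the job in, once; it reports no verdict.
The state is a dict: "clock": time; "joint_positions": joint angles; "joint_velocities": joint speeds; "joint_efforts": joint torques, N m; "ee_pos": TCP position; "tcp_rot": TCP orientation; "contact_force": force on the tool from outside, world axes, zero at the start; "wrist_torque": the same for the moment, N m; "finger_gap": opening from 0.0 (shut) to 1.0 (fully open).
Only numpy, scipy, OpenCV 4.12 (cv2) and the standard library are available. Lean on these libraries where they do the work, as an engineer would, in place of code of your own. Each camera call takes 0.05 s, during which the arm holds its last target.

## Working session

There is one attempt and no reset: what is moved stays moved. The work goes in short steps, Python scripts to look and compute and a tool call to move; the robot and the scene stay as the last step left them, time stands still between calls to the robot, and variables do not carry over. Pictures are saved under pics/ and viewed, and the job is handed in when it is done.

Besides the shell and the picture viewer there is one more tool, called as name(argument=value, ...) on one line, values as JSON. carry_out: Moves the arm, as the interface text tells. Its arguments: {"type":"object","properties":{"rows":{"type":"string"},"squeeze":{"type":"number"}},"required":["rows"]}

```bash
mkdir -p pics
python3 - <<'E'
from bench import r,cams
import cv2,numpy as np,json
s=r.observe(); print(s)
for n in ["scene","top"]:
    p,d=cams.camera(n); cv2.imwrite(f"pics/{n}0.png",p[:,:,::-1]); np.savez(f"{n}0.npz",p=p,d=d)
    print(n,cams.camera_model(n))
print(cams.camera_model("wrist"))
E
```

```text
{'clock': 0.0, 'joint_positions': array([ 1.19895252e+00,  4.23820021e-01,  1.63069644e+00, -1.00244769e-05,
        1.08856918e+00, -1.89926899e-02]), 'joint_velocities': array([ 0.00031953, -0.00169998, -0.00134641, -0.00123005,  0.0009581 ,
       -0.00076303]), 'joint_efforts': array([-3.65752814e-03, -5.44627333e+01, -2.73650318e+01,  6.40188181e-02,
        2.26671580e-02, -1.01426956e-04]), 'ee_pos': array([215.75768966, 585.98957012, 221.9121542 ]), 'tcp_rot': array([ 0.12358548,  0.69623011, -0.1246223 ,  0.69603128]), 'contact_force': array([-0.23536894, -0.04226219,  0.28314804]), 'wrist_torque': array([-0.02673178,  0.05561269, -0.11283771]), 'finger_gap': 1.000039186036211}
scene {'mtx': array([[446.58954821,   0.        , 322.10960185],
       [  0.        , 446.58954821, 238.74674607],
       [  0.        ,   0.        ,   1.        ]]), 'R': array([[-0.48477139,  0.87456783, -0.01130552],
       [ 0.73481131,  0.40022571, -0.54760544],
       [-0.47439334, -0.27377087, -0.8366603 ]]), 't': array([ 220.27628426, -395.81752655, 1656.31473106])}
top {'mtx': array([[469.8
[... 168 characters left out ...]
-0.99997751, -0.00599624],
       [-0.98421859, -0.00189537, -0.17694681],
       [ 0.17693146,  0.00643311, -0.98420215]]), 't': array([  71.75833783,  553.67633942, 1202.15253189])}
{'mtx': array([[421.82575746,   0.        , 322.32052905],
       [  0.        , 421.82575746, 240.83660514],
       [  0.        ,   0.        ,   1.        ]]), 'hand_eye': array([[-3.26896681e-04, -2.78839062e-01,  9.60337790e-01,
        -1.61155912e+02],
       [ 9.99999928e-01, -2.75613236e-04,  2.60371844e-04,
         3.81411079e-02],
       [ 1.92079965e-04,  9.60337806e-01,  2.78839132e-01,
        -7.73612191e+01],
       [ 0.00000000e+00,  0.00000000e+00,  0.00000000e+00,
         1.00000000e+00]])}
```

View pics/top0.png

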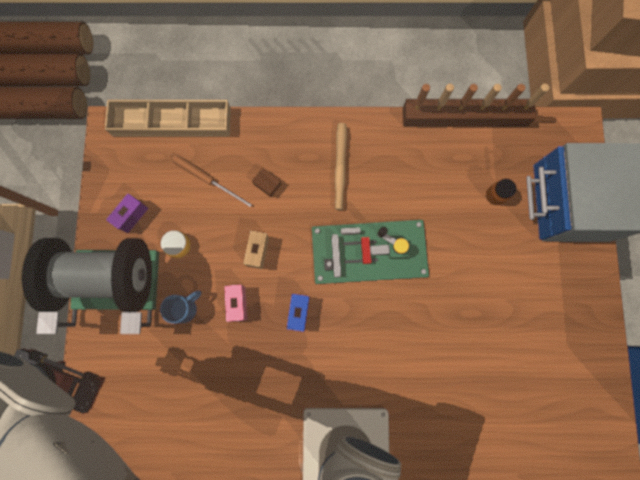

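View pics/scene0.png

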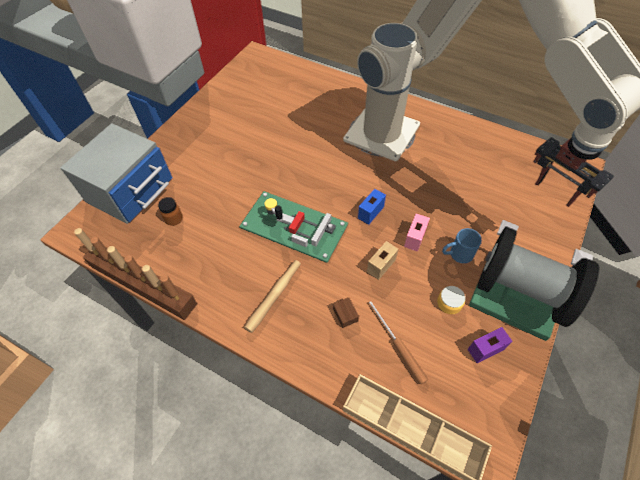

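The top view shows the beech head at about (255,249), the clamp at (370,252), its fence at (337,256), the stop at (350,231), the red jaw at (366,250), the hub at (401,246) and the knob at (382,232). I'll enlarge the clamp and measure.

```bash
cat > h.py <<'E'
import numpy as np,cv2
from bench import r,cams
from scipy.spatial.transform import Rotation as Ro
def ray(m,px,z):
    K,R,t=m["mtx"],m["R"],m["t"]
    px=np.atleast_2d(px).astype(float)
    d=np.c_[px,np.ones(len(px))]@np.linalg.inv(K).T@R
    c=-R.T@t
    return c+d*((z-c[2])/d[:,2])[:,None]
def deproj(m,d):
    v,u=np.mgrid[:480,:640]
    P=np.stack([(u-m["mtx"][0,2])/m["mtx"][0,0]*d,(v-m["mtx"][1,2])/m["mtx"][1,1]*d,d],-1)
    return (P-m["t"])@m["R"]
def wristmodel():
    m=dict(cams.camera_model("wrist")); s=r.observe(); H=m["hand_eye"]
    Rt=Ro.from_quat(s["tcp_rot"]).as_matrix()
    Rc=Rt@H[:3,:3]; c=Rt@H[:3,3]+s["ee_pos"]
    return dict(mtx=m["mtx"],R=Rc.T,t=-Rc.T@c)
E
python3 - <<'E'
from h import *
z=np.load("top0.npz");p,d=z["p"],z["d"];m=cams.camera_model("top")
P=deproj(m,d); np.set_printoptions(precision=1,suppress=True)
hsv=cv2.cvtColor(p,cv2.COLOR_RGB2HSV)
for u,v in [(248,249),(262,249),(255,240),(280,250),(366,250),(337,256),(350,231),(401,246),(382,232),(329,265),(340,150),(322,240)]:
    print((u,v),P[v,u],hsv[v,u],p[v,u])
cv2.imwrite("pics/topzoom.png",cv2.resize(p[200:310,230:440,::-1],None,fx=3.8,fy=3.8,interpolation=cv2.INTER_CUBIC))
z=np.load("scene0.npz")
cv2.imwrite("pics/scenezoom.png",cv2.resize(z["p"][180:290,230:430,::-1],None,fx=4,fy=4,interpolation=cv2.INTER_CUBIC))
E
```

```text
(248, 249) [515.  255.1  68.3] [ 15 114 208] [208 161 115]
(262, 249) [515.8 219.   63.8] [ 15 114 193] [193 151 107]
(255, 240) [539.6 237.9  64.4] [ 16 113 185] [185 147 103]
(280, 250) [523.1 177.6  -2.4] [ 12 145 144] [144  94  62]
(366, 250) [517.6 -56.   37.7] [  2 177 183] [183  64  56]
(337, 256) [501.1  21.6  38.6] [ 10  25 182] [182 170 164]
(350, 231) [569.  -13.7  38.8] [ 11  21 173] [173 164 159]
(401, 246) [ 522.2 -142.8   78. ] [ 23 168 232] [232 197  79]
(382, 232) [550.8 -88.6 122. ] [12 59 65] [65 56 50]
(329, 265) [477.5  42.9  34.3] [ 12  25 156] [156 147 141]
(340, 150) [802.2  11.5  27.6] [ 15 115 195] [195 151 107]
(322, 240) [549.   61.6  11.2] [ 62  65 121] [ 90 121  92]
```

View pics/topzoom.png

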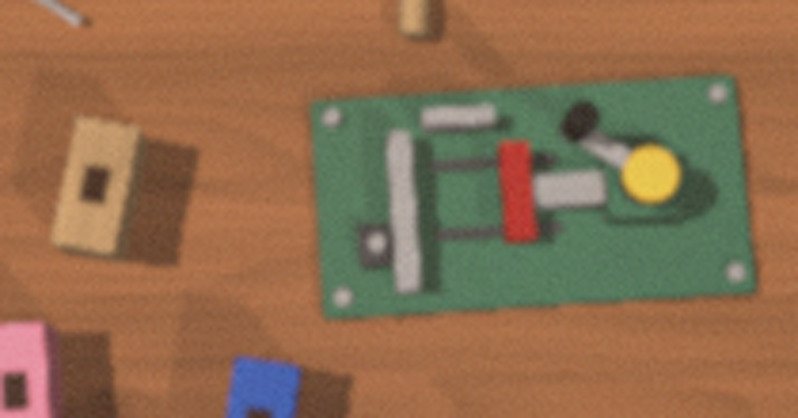

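View pics/scenezoom.png

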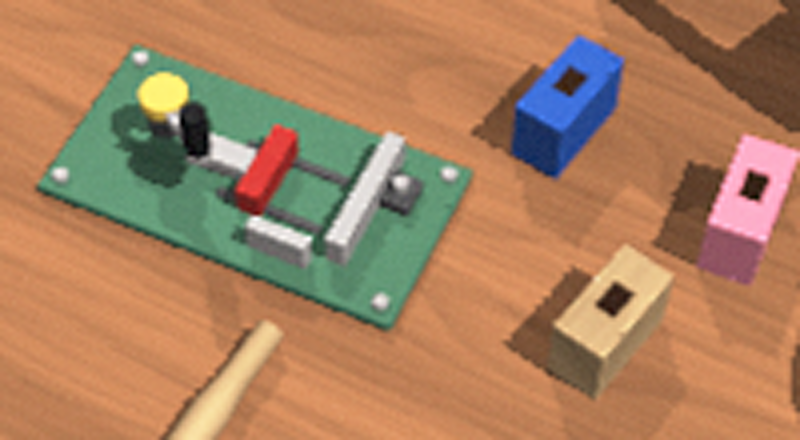

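The zoom confirms the layout: the clamp's +x points up in the picture and +y to the left. The crank arm runs up-left, towards the jaw side. Next I'll measure the head and clamp.

```bash
cat > meas.py <<'E'
from h import *
np.set_printoptions(precision=1,suppress=True)
def blob(mask,near):
    n,l,s,c=cv2.connectedComponentsWithStats(mask.astype(np.uint8))
    k=[i for i in range(1,n) if s[i,4]>15]
    i=min(k,key=lambda i:np.hypot(*(c[i]-near))); return l==i
def rect(m,mask,z):
    cs,_=cv2.findContours(mask.astype(np.uint8),cv2.RETR_EXTERNAL,cv2.CHAIN_APPROX_NONE)
    c=max(cs,key=len)[:,0]
    w=ray(m,c,z)[:,:2].astype(np.float32)
    return cv2.minAreaRect(w)
E
python3 - <<'E'
from meas import *
z=np.load("top0.npz");p,d=z["p"],z["d"];m=cams.camera_model("top")
P=deproj(m,d);hsv=cv2.cvtColor(p,cv2.COLOR_RGB2HSV).astype(int);H,S,V=[hsv[...,i] for i in range(3)]
Z=P[...,2]
tm=blob((Z>50)&(V>30),(255,249)); print("head depthmask",rect(m,tm,64),tm.sum())
g=(H>45)&(H<80)&(S>60); g=blob(cv2.morphologyEx(g.astype(np.uint8),cv2.MORPH_CLOSE,np.ones((9,9)))>0,(370,252)); print("bed",rect(m,g,12))
y=blob((H>20)&(H<32)&(S>130)&(V>150),(401,246)); print("hub",rect(m,y,80),P[y].mean(0))
rd=blob((H<6)&(S>150),(366,250)); print("jaw",rect(m,rd,40))
st=(S<45)&(V>130)
print("fence",rect(m,blob(st,(337,256)),42),"stop",rect(m,blob(st,(350,231)),42))
k=blob((V<75)&(Z>60),(382,232)); print("knob",rect(m,k,125),P[k].mean(0),k.sum())
s=r.observe();print(Ro.from_quat(s["tcp_rot"]).as_matrix())
E
```

```text
head depthmask ((518.2637939453125, 238.00296020507812), (45.77996826171875, 90.7177505493164), 79.68809509277344) 597
bed ((518.5560302734375, -67.75527954101562), (155.59535217285156, 305.5859375), 3.7424352169036865)
hub ((524.5286254882812, -142.5704345703125), (36.1737060546875, 36.96889114379883), 88.52806854248047) [ 523.  -141.6   83.9]
jaw ((517.3643188476562, -55.21376037597656), (66.13902282714844, 21.859628677368164), 4.702919960021973)
fence ((503.8126525878906, 25.508819580078125), (113.2908935546875, 18.879430770874023), 3.7613728046417236) stop ((572.5255126953125, -14.828771591186523), (13.67786693572998, 51.125919342041016), 0.10738366842269897)
knob ((552.11328125, -88.88209533691406), (15.892468452453613, 25.409934997558594), 44.922935485839844) [553.2 -89.7 117. ] 65
[[-0.   0.3  0.9]
 [-0.   0.9 -0.3]
 [-1.  -0.  -0. ]]
```

```bash
cat >> h.py <<'E'
def shift(target,yaw=None):
    "tool-frame shift (m) to target TCP world mm and roll to bring tool y to yaw deg"
    s=r.observe();R=Ro.from_quat(s["tcp_rot"]).as_matrix()
    a=R.T@(np.array(target)-s["ee_pos"])/1000
    y=np.degrees(np.arctan2(R[1,1],R[0,1]))
    roll=None if yaw is None else -np.radians((yaw-y+90)%180-90)
    print("ee",s["ee_pos"].round(1),"yaw",round(y,2),"tilt",R[2].round(4),"t",round(s["clock"],2),"-> shift",a.round(4),"roll",roll and round(roll,4))
E
python3 - <<'E'
from h import *
shift((518,238,200),79.7)
E
```

```text
ee [215.8 586.1 222. ] yaw 69.79 tilt [-1.     -0.0013 -0.    ] t 0.1 -> shift [ 0.0223 -0.2222  0.4039] roll -0.173
```

carry_out(rows="1 0.01 -0.111 0.202 -0.173; 1 0.022 -0.222 0.404 -0.173; 1 0.022 -0.222 0.404 -0.173; 1 0.022 -0.222 0.404 -0.173; 1 0.022 -0.222 0.404 -0.173; 1 0.022 -0.222 0.404 -0.173; 1 0.022 -0.222 0.404 -0.173; 1 0.022 -0.222 0.404 -0.173; 1 0.022 -0.222 0.404 -0.173; 1 0.022 -0.222 0.404 -0.173")

```text
clock: 1.35
ee_pos: [517.7, 238.9, 200.4]
tcp_rot: [0.063, 0.705, -0.064, 0.704]
contact_force: [0.4, 0.3, 0.1]
finger_gap: 1.0
```

Run:
```python
from meas import *
m=wristmodel(); p,d=cams.camera("wrist"); cv2.imwrite("pics/w1.png",p[:,:,::-1]); np.savez("w1.npz",p=p,d=d,**m)
P=deproj(m,d); Z=P[...,2]
m2=(Z>58)&(Z<72)&(np.abs(P[...,0]-518)<90)&(np.abs(P[...,1]-238)<70)
n,l,st,c=cv2.connectedComponentsWithStats(m2.astype(np.uint8)); i=1+st[1:,4].argmax(); print(st[i],c[i])
print("wrist head",rect(m,l==i,64), np.median(Z[l==i]))
shift((518,238,200),79.7)
```

```text
[ 292  166   62  120 7186] [322.3 224.7]
wrist head ((516.9044189453125, 239.32516479492188), (43.70643997192383, 89.31141662597656), 79.62478637695312) 63.03578046082042
ee [517.5 239.3 200.5] yaw 79.75 tilt [-1. -0. -0.] t 1.4 -> shift [ 0. -0.  0.] roll 0.0008
```

View pics/w1.png

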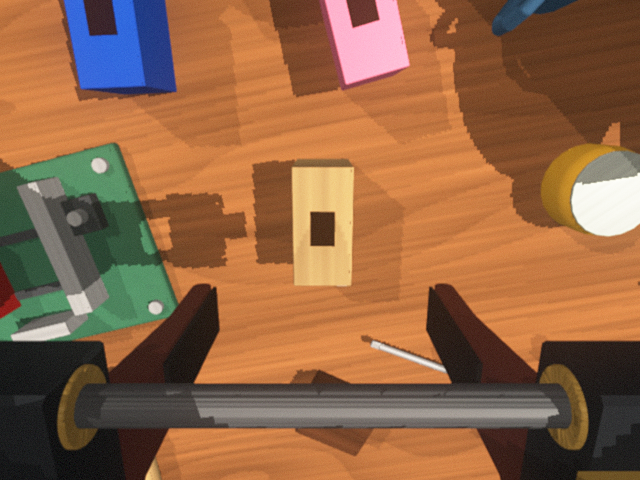

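The wrist view shows the head centred at (322,226), within 1 mm of the TCP axis and aligned in yaw. I'll go down and grip it.

carry_out(rows="1 0.06 0 0 0; 1 0.12 0 0 0; 1 0.15 0 0 0; 1 0.1625 0 0 0; 1 0.1625 0 0 0; 0.3 0.1625 0 0 0; 0.3 0.1625 0 0 0; 0.3 0.1625 0 0 0; 0.3 0.1625 0 0 0; 0.3 0.1625 0 0 0; 0.3 0.1625 0 0 0", squeeze=25)

```text
clock: 2.78
ee_pos: [518.4, 238.6, 38.4]
tcp_rot: [0.064, 0.704, -0.063, 0.704]
contact_force: [-0.7, -0.9, 3.1]
finger_gap: 0.5
```

Run:
```python
from h import *
shift((490,-8,190),93.74)
```

```text
ee [518.4 238.6  38.4] yaw 79.7 tilt [-1.e+00  0.e+00  1.e-04] t 2.77 -> shift [-0.1516 -0.2477  0.0161] roll -0.2451
```

carry_out(rows="0.3 -0.06 0 0 0; 0.3 -0.12 0 0 0; 0.3 -0.152 -0.05 0.004 -0.1; 0.3 -0.152 -0.11 0.008 -0.245; 0.3 -0.152 -0.17 0.012 -0.245; 0.3 -0.152 -0.22 0.014 -0.245; 0.3 -0.152 -0.248 0.016 -0.245; 0.3 -0.152 -0.248 0.016 -0.245; 0.3 -0.152 -0.248 0.016 -0.245; 0.3 -0.152 -0.248 0.016 -0.245")

```text
clock: 4.03
ee_pos: [489.8, -7.3, 190.1]
tcp_rot: [-0.023, 0.707, 0.024, 0.707]
contact_force: [-0.6, -0.9, -2.7]
finger_gap: 0.503
```

Run:
```python
from h import *
m=wristmodel(); p,d=cams.camera("wrist"); cv2.imwrite("pics/w2.png",p[:,:,::-1]); np.savez("w2.npz",p=p,d=d,**m)
p,d=cams.camera("top"); np.savez("top1.npz",p=p,d=d)
p,d=cams.camera("scene"); np.savez("scene1.npz",p=p,d=d);cv2.imwrite("pics/s1.png",p[:,:,::-1])
shift((490,-8,190),93.74); print(r.observe()["contact_force"],r.observe()["finger_gap"])
```

```text
ee [489.8  -7.5 190.1] yaw 93.81 tilt [-1.e+00  1.e-04 -2.e-04] t 4.17 -> shift [ 0.0001 -0.0005  0.0002] roll 0.0013
[-0.79515043 -0.02347974 -1.87796599] 0.49543667719792817
```

View pics/w2.png

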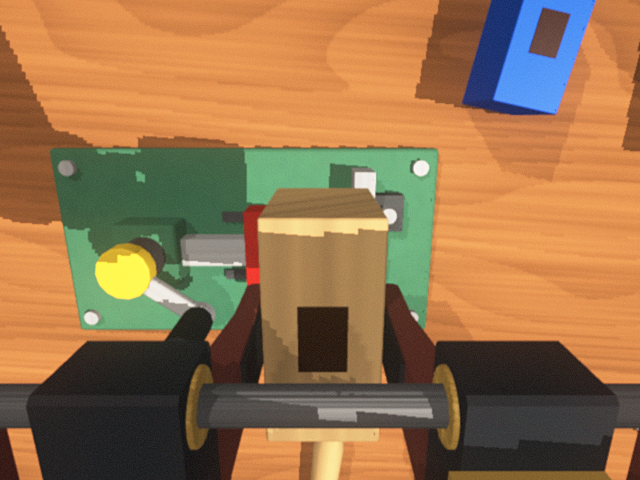

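View pics/s1.png

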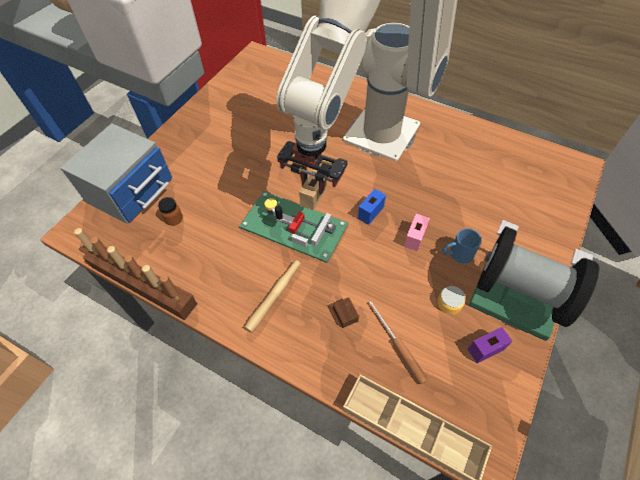

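The head is held upright. In the wrist view the hub is at (126,271), the knob at (190,330), and the bed edges run square to the image, so the yaw matches. The bed, hub and visible fence parts give me a cross-check.

Run:
```python
from meas import *
z=np.load("w2.npz");p,d=z["p"],z["d"];m=dict(mtx=z["mtx"],R=z["R"],t=z["t"])
P=deproj(m,d);hsv=cv2.cvtColor(p,cv2.COLOR_RGB2HSV).astype(int);H,S,V=[hsv[...,i] for i in range(3)];Z=P[...,2]
y=blob((H>20)&(H<32)&(S>130)&(V>150)&(Z<90)&(Z>72),(126,271)); print("hub top z",np.median(Z[y]),rect(m,y,np.median(Z[y])))
print("bolts",ray(m,[(66,168),(421,168),(92,318),(414,318)],14)[:,:2])
print("bed corners",ray(m,[(52,149),(437,150),(81,328),(425,328)],12)[:,:2])
f=(Z>36)&(Z<47)&(S<60); print("fence right edge pts", P[f][:, :2].min(0),P[f][:,:2].max(0),f.sum())
f=blob(f,(364,180));print(rect(m,f,42))
k=blob((V<60)&(Z>90)&(Z<130)&(P[...,1]<-60),(190,325));print("knob",P[k].mean(0),k.sum())
# head held: top
t=(Z>200)&(np.abs(P[...,0]-490)<60)&(np.abs(P[...,1]+8)<28)&(H>8)&(H<25)&(S>70)
print("head top z",np.percentile(Z[t],[10,50,90]),P[t].min(0),P[t].max(0))
for n in ["top1"]:
    z=np.load(n+".npz");p=z["p"];cv2.imwrite("pics/top1z.png",cv2.resize(p[200:310,260:440,::-1],None,fx=4,fy=4))
```

```text
hub top z 79.73980977678512 ((522.0109252929688, -140.80059814453125), (36.71226501464844, 40.34465026855469), 61.87200927734375)
bolts [[ 463.8 -212.1]
 [ 445.2   68.7]
 [ 594.2 -202.7]
 [ 575.6   79.7]]
bed corners [[ 449.9 -222.7]
 [ 430.6   79.9]
 [ 605.8 -214.5]
 [ 585.6   91.2]]
fence right edge pts [ 399.7 -140.5] [546.6 139.4] 463
((456.5406188964844, 22.06045913696289), (18.710586547851562, 15.518585205078125), 4.993343353271484)
knob [547.1 -88.1 107.3] 851
head top z [214.  215.  283.9] [442.5 -35.8 200. ] [535.3  20.  295.8]
```

Run:
```python
from h import *
shift((511.5,-8.2,80),93.74)
```

```text
ee [489.8  -7.5 190.1] yaw 93.81 tilt [-1.e+00  1.e-04 -2.e-04] t 4.17 -> shift [ 0.1101 -0.0022  0.0217] roll 0.0013
```

View pics/top1z.png

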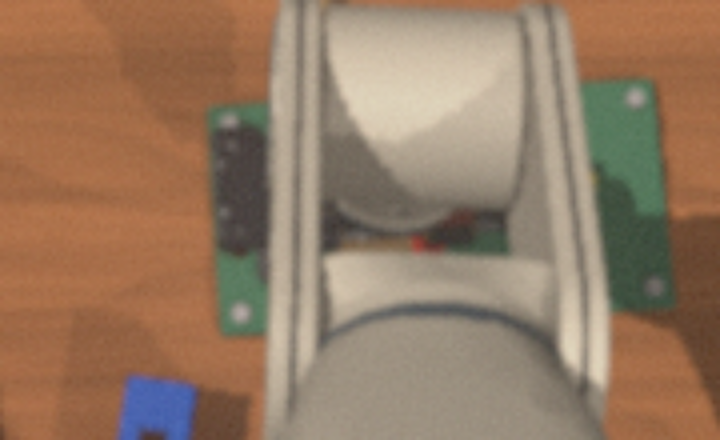

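The arm hides the clamp in the top view, so I'll rely on the earlier measurements. Down in stages.

carry_out(rows="0.3 0 -0.002 0.022 0; 0.3 0.05 -0.002 0.022 0; 0.3 0.09 -0.002 0.022 0; 0.3 0.115 -0.002 0.022 0; 0.3 0.13 -0.002 0.022 0; 0.3 0.137 -0.002 0.022 0; 0.3 0.137 -0.002 0.022 0; 0.3 0.137 -0.002 0.022 0")

```text
clock: 5.18
ee_pos: [512.5, -8.8, 54.0]
tcp_rot: [-0.023, 0.706, 0.023, 0.707]
contact_force: [0.3, -0.7, -1.3]
finger_gap: 0.498
```

Run:
```python
from h import *
m=wristmodel(); p,d=cams.camera("wrist"); cv2.imwrite("pics/w3.png",p[:,:,::-1])
p,d=cams.camera("scene"); cv2.imwrite("pics/s3.png",cv2.resize(p[180:290,230:430,::-1],None,fx=4,fy=4,interpolation=cv2.INTER_CUBIC))
shift((511.5,-8.2,50.4),93.74); print(r.observe()["contact_force"])
```

```text
ee [512.4  -8.9  54. ] yaw 93.74 tilt [-1.0e+00 -2.0e-04  1.5e-03] t 5.28 -> shift [ 0.0036  0.0007 -0.0009] roll -0.0001
[-0.69354486  0.10338439 -2.39849003]
```

View pics/w3.png

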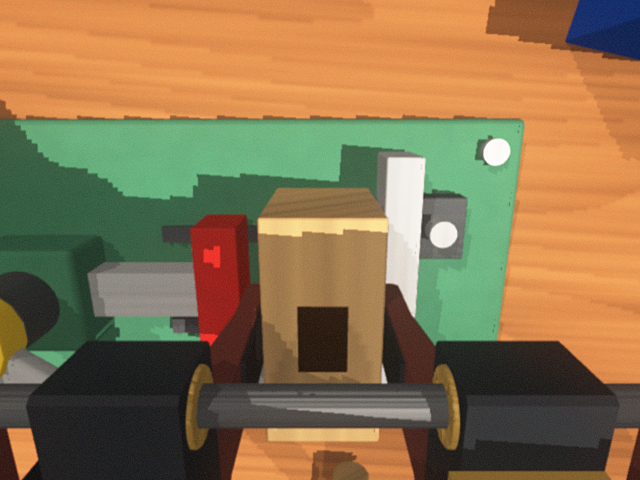

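View pics/s3.png

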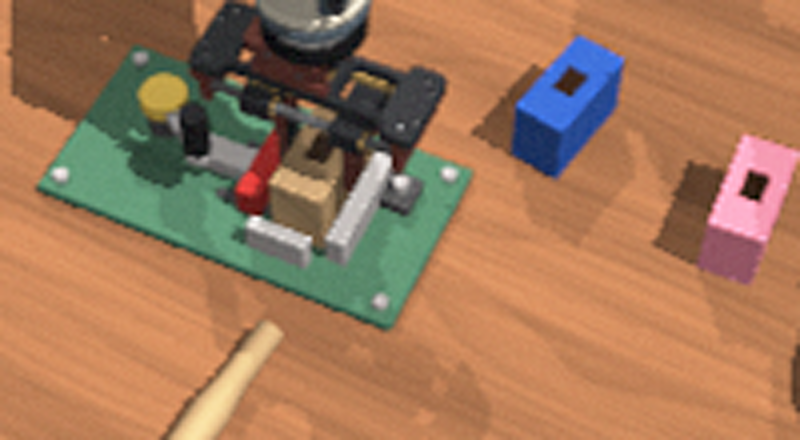

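The head sits between the jaw (left) and the fence (right), short of the stop. Next I'll lower it almost to the bed and ease it towards the stop.

carry_out(rows="0.3 0.003 0 0 0; 0.3 0.003 0 0.003 0; 0.3 0.003 0 0.005 0; 0.3 0.003 0 0.006 0; 0.3 0.003 0 0.007 0; 0.3 0.003 0 0.007 0")

```text
clock: 6.02
ee_pos: [518.7, -8.4, 50.3]
tcp_rot: [-0.023, 0.707, 0.023, 0.707]
contact_force: [-2.7, 0.4, 5.9]
finger_gap: 0.498
```

carry_out(rows="0.3 -0.0005 0 0.001 0; 0.3 -0.0005 0 0.002 0; 0.3 -0.0005 0 0.002 0")

```text
clock: 6.4
ee_pos: [520.9, -8.3, 50.5]
tcp_rot: [-0.023, 0.707, 0.023, 0.707]
contact_force: [0.8, 0.1, -0.8]
finger_gap: 0.498
```

carry_out(rows="0.3 0 0 0.001 0; 0.3 0 0 0.002 0; 0.3 0 0 0.002 0")

```text
clock: 6.78
ee_pos: [521.0, -8.2, 50.5]
tcp_rot: [-0.023, 0.708, 0.023, 0.705]
contact_force: [-6.7, -1.6, 4.0]
finger_gap: 0.498
```

The push now meets the stop (−6.7 N, no further motion) at about the expected x. Time to release.

carry_out(rows="0.3 0.0005 0 -0.001 0; 0.3 0.0005 0 -0.001 0; 0.7 0.0005 0 -0.001 0; 0.7 0.0005 0 -0.001 0; 0.7 0.0005 0 -0.001 0; 0.7 0.0005 0 -0.001 0; 0.7 -0.05 0 -0.001 0; 0.7 -0.11 0 -0.001 0; 0.7 -0.14 0 -0.03 0; 0.7 -0.14 0 -0.06 0; 0.7 -0.14 0 -0.06 0")

```text
clock: 8.15
ee_pos: [461.4, -12.1, 191.0]
tcp_rot: [-0.023, 0.707, 0.023, 0.707]
contact_force: [-0.2, 0.7, 0.0]
finger_gap: 0.7
```

Run:
```python
from meas import *
m=wristmodel(); p,d=cams.camera("wrist"); cv2.imwrite("pics/w4.png",p[:,:,::-1]); np.savez("w4.npz",p=p,d=d,**m)
P=deproj(m,d);hsv=cv2.cvtColor(p,cv2.COLOR_RGB2HSV).astype(int);H,S,V=[hsv[...,i] for i in range(3)];Z=P[...,2]
h=(Z>68)&(Z<84)&(np.abs(P[...,0]-520)<60)&(np.abs(P[...,1]+8)<45)
n,l,st,c=cv2.connectedComponentsWithStats(h.astype(np.uint8)); i=1+st[1:,4].argmax(); h=l==i
print("head",rect(m,h,76),np.median(Z[h]),c[i])
k=(Z>105)&(Z<132)&(P[...,1]<-60)&(P[...,1]>-200)&(V<80)
n,l,st,c=cv2.connectedComponentsWithStats(k.astype(np.uint8)); i=1+st[1:,4].argmax();k=l==i
print("knob",P[k].mean(0),k.sum(),c[i], np.percentile(Z[k],[5,95]),rect(m,k&(Z>120),125))
y=(H>20)&(H<32)&(S>130)&(V>150)&(Z<90)&(Z>72); print("hub",rect(m,y,80))
f=(Z>36)&(Z<47)&(S<60)&(np.abs(P[...,1]-20)<40);print("fence",rect(m,blob(f,(400,250)),42))
s=r.observe();print(s["ee_pos"],s["contact_force"],s["finger_gap"])
```

```text
head ((517.6373901367188, -7.870655059814453), (90.97526550292969, 43.66526794433594), 3.7166640758514404) 74.99181770911572 [322.4 309.6]Traceback (most recent call last):
  File "<stdin>", line 8, in <module>
ValueError: attempt to get argmax of an empty sequence
```

View pics/w4.png

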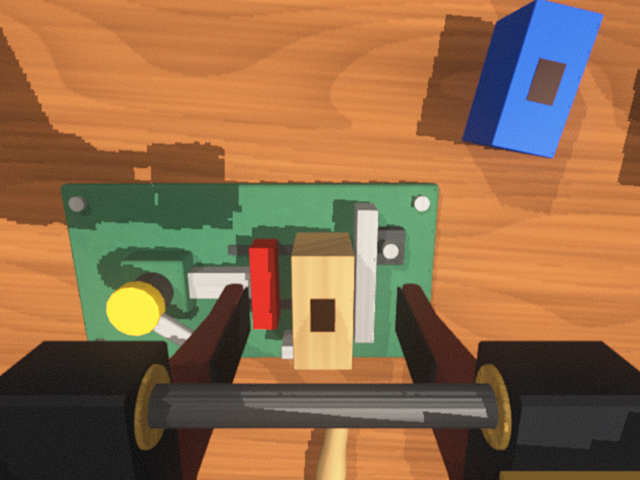

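The head stands at (322,310) in the picture, yaw 3.7° as the clamp, and its top is at 75 mm as expected. Next I'll move over the knob to see both it and the stop.

Run:
```python
from h import *
shift((555,-75,215),93.74)
```

```text
ee [462.9 -12.1 191. ] yaw 93.73 tilt [-1.e+00 -1.e-04  8.e-04] t 8.2 -> shift [-0.0239 -0.0688  0.0878] roll -0.0002
```

carry_out(rows="1 -0.024 -0.03 0.04 0; 1 -0.024 -0.069 0.088 0; 1 -0.024 -0.069 0.088 0; 1 -0.024 -0.069 0.088 0; 1 -0.024 -0.069 0.088 0")

```text
clock: 8.82
ee_pos: [554.4, -74.5, 214.1]
tcp_rot: [-0.023, 0.707, 0.023, 0.706]
contact_force: [0.2, 0.2, 0.3]
finger_gap: 1.0
```

Run:
```python
from meas import *
m=wristmodel(); p,d=cams.camera("wrist"); cv2.imwrite("pics/w5.png",p[:,:,::-1]); np.savez("w5.npz",p=p,d=d,**m)
P=deproj(m,d);hsv=cv2.cvtColor(p,cv2.COLOR_RGB2HSV).astype(int);H,S,V=[hsv[...,i] for i in range(3)];Z=P[...,2]
k=(Z>118)&(Z<132)&(P[...,1]<-60)&(P[...,1]>-130)&(P[...,0]>515)&(P[...,0]<600)
print(k.sum())
if k.sum(): print("knob",P[k].mean(0),rect(m,k,125))
y=(H>20)&(H<32)&(S>130)&(V>150)&(Z<90)&(Z>72); print("hub",rect(m,y,80))
for n,t in (("steel",(Z>36)&(Z<47)&(S<60)),("head",(Z>68)&(Z<84)&(P[...,1]>-50)&(P[...,1]<30))):
    n_,l,st,c=cv2.connectedComponentsWithStats(t.astype(np.uint8))
    for i in range(1,n_):
        if st[i,4]>150: print(n,st[i],rect(m,l==i,42 if n=="steel" else 76))
s=r.observe();print(s["ee_pos"],s["contact_force"])
```

```text
893
knob [554.5 -91.1 122.5] ((553.7822265625, -91.04936981201172), (21.218839645385742, 20.84024429321289), 12.974502563476562)
hub ((523.4320068359375, -142.04046630859375), (36.07976150512695, 36.630069732666016), 65.2719955444336)
steel [ 444   87   26  145 2149] ((503.3341064453125, 23.993017196655273), (110.84992218017578, 17.452831268310547), 3.7853472232818604)
steel [363 234  61  16 379] ((570.3734741210938, -14.442153930664062), (12.858405113220215, 49.923274993896484), 3.7380576133728027)
head [ 384  122   70  126 7858] ((519.5825805664062, -8.6495361328125), (89.29047393798828, 44.73749923706055), 3.7564990520477295)
[554.4 -74.5 214.4] [-0.2 -0.5 -0.3]
```

View pics/w5.png

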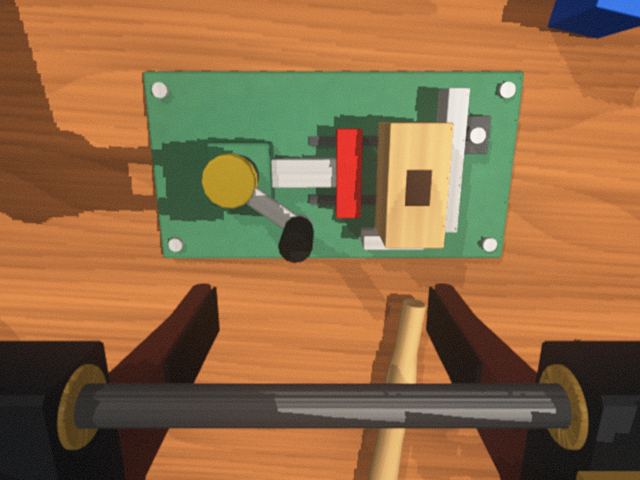

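The wrist view shows the knob at (296,240), and its world position of (553.8,-91.0) is 59.4 mm from the hub, as specified. The head's end is flush to the stop (clamp x about 4.8 mm). I'll go down on the knob.

Run:
```python
from h import *
shift((553.8,-91,86),93.74)
```

```text
ee [554.4 -74.5 214.4] yaw 93.78 tilt [-1.e+00  3.e-04 -1.e-03] t 8.88 -> shift [ 0.1284 -0.0165 -0.0016] roll 0.0007
```

carry_out(rows="1 0 -0.0165 -0.0015 0; 1 0.05 -0.0165 -0.0015 0; 1 0.1 -0.0165 -0.0015 0; 1 0.12 -0.0165 -0.0015 0; 1 0.128 -0.0165 -0.0015 0; 1 0.128 -0.0165 -0.0015 0; 0.1 0.128 -0.0165 -0.0015 0; 0.1 0.128 -0.0165 -0.0015 0; 0.1 0.128 -0.0165 -0.0015 0; 0.1 0.128 -0.0165 -0.0015 0; 0.1 0.128 -0.0165 -0.0015 0; 0.1 0.128 -0.0165 -0.0015 0; 0.1 0.128 -0.0165 -0.0015 0; 0.1 0.128 -0.0165 -0.0015 0", squeeze=40)

```text
clock: 10.62
ee_pos: [554.8, -91.8, 86.7]
tcp_rot: [-0.023, 0.707, 0.023, 0.707]
contact_force: [-0.6, -0.4, 0.3]
finger_gap: 0.243
```

```bash
cat >> h.py <<'E'
HUB=np.array([523.4,-142.0])
def arc(dth,n,hub=HUB,rad=60.,th=None):
    "rows for turning n steps of dth (clockwise positive) from present angle"
    s=r.observe();R=Ro.from_quat(s["tcp_rot"]).as_matrix();e=s["ee_pos"]
    v=e[:2]-hub; a=np.arctan2(v[1],v[0]); f=s["contact_force"]
    tan=np.array([np.sin(a),-np.cos(a)]); rr=v/np.hypot(*v)
    print("t",round(s["clock"],2),"ee",e.round(1),"rad",np.hypot(*v).round(2),"ang",round(a,3),"F",f.round(1),"Ftan(+resist)",-(f[:2]@tan).round(1),"Frad",(f[:2]@rr).round(1),"gap",round(s["finger_gap"]*88,1))
    for i in range(1,n+1):
        b=a-dth*i; t=hub+rad*np.array([np.cos(b),np.sin(b)])
        q=R.T@np.r_[t-e[:2],0]/1000
        print(q[1:].round(4))
E
python3 -c "
from h import *
arc(0.08,10)"
```

```text
t 10.62 ee [554.8 -91.8  86.7] rad 59.22 ang 1.012 F [-0.6 -0.4  0.3] Ftan(+resist) 0.3 Frad -0.6 gap 21.4
[-0.0023  0.0042]
[-0.0056  0.0078]
[-0.0091  0.011 ]
[-0.0129  0.014 ]
[-0.0169  0.0166]
[-0.0211  0.019 ]
[-0.0254  0.021 ]
[-0.0299  0.0226]
[-0.0346  0.0239]
[-0.0393  0.0247]
```

The knob is gripped (21.4 mm gap). I'll turn about 0.48 rad first.

carry_out(rows="0.1 0 -0.0025 0.004 0; 0.1 0 -0.0055 0.008 0; 0.1 0 -0.009 0.011 0; 0.1 0 -0.013 0.014 0; 0.1 0 -0.017 0.0165 0; 0.1 0 -0.021 0.019 0")

```text
clock: 11.38
ee_pos: [573.7, -110.3, 86.4]
tcp_rot: [-0.022, 0.708, 0.024, 0.706]
contact_force: [-3.7, 5.4, 3.6]
finger_gap: 0.245
```

```bash
python3 -c "
from h import *
arc(0.08,8)"
```

```text
t 11.38 ee [ 573.7 -110.3   86.4] rad 59.48 ang 0.562 F [-3.7  5.4  3.6] Ftan(+resist) 6.6 Frad -0.3 gap 21.6
[-0.0041  0.0026]
[-0.0085  0.0043]
[-0.0131  0.0057]
[-0.0178  0.0068]
[-0.0226  0.0074]
[-0.0273  0.0077]
[-0.0321  0.0076]
[-0.0369  0.0071]
```

carry_out(rows="0.1 0 -0.004 0.0025 0; 0.1 0 -0.0085 0.0045 0; 0.1 0 -0.013 0.0055 0; 0.1 0 -0.018 0.0065 0")

```text
clock: 11.88
ee_pos: [581.4, -127.7, 86.3]
tcp_rot: [-0.022, 0.708, 0.024, 0.706]
contact_force: [-3.2, 6.1, 3.4]
finger_gap: 0.246
```

```bash
python3 -c "
from h import *
arc(0.08,6)"
```

```text
t 11.88 ee [ 581.4 -127.7   86.3] rad 59.71 ang 0.242 F [-3.2  6.1  3.4] Ftan(+resist) 6.7 Frad -1.7 gap 21.7
[-0.0047  0.0009]
[-0.0095  0.0012]
[-0.0143  0.0011]
[-0.0191  0.0006]
[-0.0238 -0.0003]
[-0.0284 -0.0015]
```

carry_out(rows="0.1 0 -0.0045 0.0005 0; 0.1 0 -0.0095 0.0005 0; 0.1 0 -0.0145 0.0005 0")

```text
clock: 12.25
ee_pos: [583.3, -142.0, 86.4]
tcp_rot: [-0.022, 0.708, 0.024, 0.706]
contact_force: [-1.4, 7.2, 2.2]
finger_gap: 0.243
```

```bash
python3 -c "
from h import *
arc(0.08,6)"
```

```text
t 12.25 ee [ 583.3 -142.    86.4] rad 59.9 ang -0.001 F [-1.4  7.2  2.2] Ftan(+resist) 7.2 Frad -1.4 gap 21.4
[-0.0048 -0.0004]
[-0.0095 -0.0013]
[-0.0141 -0.0026]
[-0.0186 -0.0042]
[-0.023  -0.0062]
[-0.0272 -0.0085]
```

carry_out(rows="0.1 0 -0.005 -0.0005 0; 0.1 0 -0.0095 -0.0015 0; 0.1 0 -0.014 -0.003 0")

```text
clock: 12.62
ee_pos: [581.7, -156.2, 86.5]
tcp_rot: [-0.022, 0.707, 0.024, 0.706]
contact_force: [-0.4, 6.8, 2.1]
finger_gap: 0.242
```

```bash
python3 -c "
from h import *
arc(0.08,6)"
```

```text
t 12.62 ee [ 581.7 -156.2   86.5] rad 60.03 ang -0.239 F [-0.4  6.8  2.1] Ftan(+resist) 6.5 Frad -2.0 gap 21.3
[-0.0045 -0.0016]
[-0.0089 -0.0036]
[-0.0131 -0.0059]
[-0.0171 -0.0086]
[-0.0209 -0.0115]
[-0.0244 -0.0148]
```

carry_out(rows="0.1 0 -0.0045 -0.0015 0; 0.1 0 -0.009 -0.0035 0; 0.1 0 -0.013 -0.006 0")

```text
clock: 13.0
ee_pos: [577.0, -169.6, 86.5]
tcp_rot: [-0.022, 0.707, 0.024, 0.707]
contact_force: [0.9, 7.3, 2.0]
finger_gap: 0.243
```

```bash
python3 -c "
from h import *
arc(0.08,6)
p,d=cams.camera('scene');cv2.imwrite('pics/s6.png',cv2.resize(p[180:290,230:430,::-1],None,fx=4,fy=4,interpolation=cv2.INTER_CUBIC))"
```

```text
t 13.0 ee [ 577.  -169.6   86.5] rad 60.24 ang -0.475 F [0.9 7.3 2. ] Ftan(+resist) 6.9 Frad -2.5 gap 21.4
[-0.0039 -0.0028]
[-0.0077 -0.0058]
[-0.0112 -0.009 ]
[-0.0145 -0.0125]
[-0.0175 -0.0163]
[-0.0202 -0.0203]
```

View pics/s6.png

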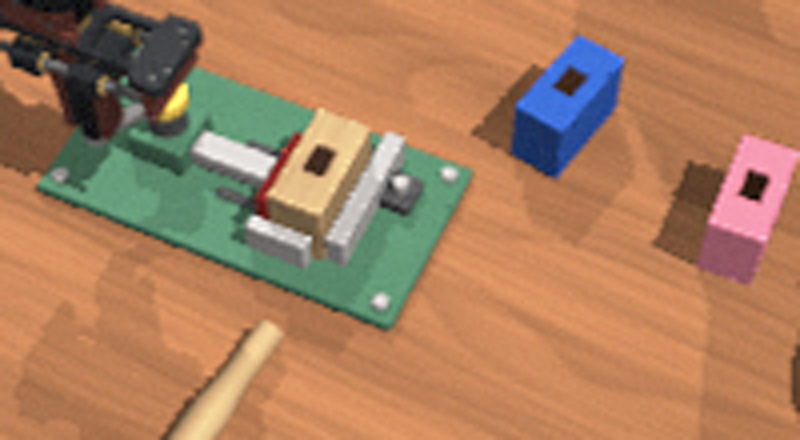

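The jaw (at about (280,180)) has advanced almost onto the head. I'll continue in shorter steps.

carry_out(rows="0.1 0 -0.004 -0.003 0; 0.1 0 -0.0075 -0.006 0")

```text
clock: 13.3
ee_pos: [572.2, -177.5, 86.7]
tcp_rot: [-0.022, 0.706, 0.024, 0.707]
contact_force: [4.6, 12.9, -0.3]
finger_gap: 0.243
```

```bash
python3 -c "
from h import *
arc(0.08,4)"
```

```text
t 13.3 ee [ 572.2 -177.5   86.7] rad 60.33 ang -0.628 F [ 4.6 12.9 -0.3] Ftan(+resist) 13.1 Frad -3.9 gap 21.4
[-0.0034 -0.0035]
[-0.0067 -0.007 ]
[-0.0097 -0.0107]
[-0.0124 -0.0147]
```

Force is up to 13 N. One more small step will show whether it stays steady, meaning the handle is slipping.

carry_out(rows="0.1 0 -0.0035 -0.0035 0; 0.1 0 -0.0035 -0.0035 0")

```text
clock: 13.55
ee_pos: [569.6, -180.9, 86.8]
tcp_rot: [-0.022, 0.706, 0.024, 0.708]
contact_force: [5.0, 8.8, -1.4]
finger_gap: 0.243
```

```bash
python3 -c "
from h import *
arc(0.08,3)"
```

```text
t 13.55 ee [ 569.6 -180.9   86.8] rad 60.38 ang -0.7 F [ 5.   8.8 -1.4] Ftan(+resist) 9.9 Frad -1.9 gap 21.4
[-0.0031 -0.0037]
[-0.0061 -0.0074]
[-0.0088 -0.0114]
```

carry_out(rows="0.1 0 -0.0015 -0.002 0; 0.1 0 -0.003 -0.004 0")

```text
clock: 13.8
ee_pos: [566.7, -184.0, 86.9]
tcp_rot: [-0.022, 0.705, 0.023, 0.708]
contact_force: [7.9, 10.6, -2.4]
finger_gap: 0.244
```

```bash
python3 -c "
from h import *
arc(0.08,3)"
```

```text
t 13.8 ee [ 566.7 -184.    86.9] rad 60.34 ang -0.77 F [ 7.9 10.6 -2.4] Ftan(+resist) 13.1 Frad -1.7 gap 21.5
[-0.0028 -0.0039]
[-0.0056 -0.0078]
[-0.0081 -0.0119]
```

carry_out(rows="0.1 0 -0.001 -0.0015 0; 0.1 0 -0.002 -0.003 0; 0.1 0 -0.003 -0.004 0")

```text
clock: 14.18
ee_pos: [563.2, -187.4, 87.0]
tcp_rot: [-0.022, 0.705, 0.023, 0.708]
contact_force: [8.6, 10.6, -3.1]
finger_gap: 0.246
```

```bash
python3 -c "
from h import *
arc(0.08,3)"
```

```text
t 14.18 ee [ 563.2 -187.4   87. ] rad 60.41 ang -0.851 F [ 8.6 10.6 -3.1] Ftan(+resist) 13.5 Frad -2.3 gap 21.6
[-0.0024 -0.0042]
[-0.0049 -0.0083]
[-0.007  -0.0126]
```

The force stays at 13.1–13.5 N over about 0.15 rad, so the handle is giving way. I'll stop, let go and retreat straight up.

carry_out(rows="0.1 0 0 0 0; 0.6 0 0 0 0; 0.6 0 0 0 0; 0.6 0 0 0 0; 0.6 0 0 0 0; 0.6 -0.04 0 0 0; 0.6 -0.09 0 0 0; 0.6 -0.14 0 0 0; 0.6 -0.14 0.06 0.01 0; 0.6 -0.14 0.11 0.01 0; 0.6 -0.14 0.11 0.01 0; 0.6 -0.14 0.11 0.01 0")

```text
clock: 15.68
ee_pos: [563.5, -78.9, 226.7]
tcp_rot: [-0.023, 0.707, 0.023, 0.707]
contact_force: [-0.7, -0.7, -0.6]
finger_gap: 0.601
```

Run:
```python
from meas import *
m=wristmodel(); p,d=cams.camera("wrist"); cv2.imwrite("pics/w7.png",p[:,:,::-1])
P=deproj(m,d);hsv=cv2.cvtColor(p,cv2.COLOR_RGB2HSV).astype(int);H,S,V=[hsv[...,i] for i in range(3)];Z=P[...,2]
o=np.array([515.,-12.3]);a=np.radians(3.74);A=np.array([[np.cos(a),np.sin(a)],[-np.sin(a),np.cos(a)]])
for n,t,zz in (("steel",(Z>36)&(Z<47)&(S<60),42),("head",(Z>68)&(Z<84)&(P[...,1]>-50)&(P[...,1]<40)&(P[...,0]>460),76),("red",(H<6)&(S>150)&(Z>30),40)):
    n_,l,st,c=cv2.connectedComponentsWithStats(t.astype(np.uint8))
    for i in range(1,n_):
        if st[i,4]>150: q=rect(m,l==i,zz);print(n,st[i],q,"clamp",A@(np.array(q[0])-o),np.median(Z[l==i]))
s=r.observe();print(s["ee_pos"],s["contact_force"],s["clock"])
p,d=cams.camera("top");cv2.imwrite("pics/t7.png",p[:,:,::-1])
p,d=cams.camera("scene");cv2.imwrite("pics/s7.png",p[:,:,::-1])
```

```text
steel [ 448   76   25  142 1410] ((503.634765625, 24.258758544921875), (110.81822204589844, 17.188852310180664), 3.8748438358306885) clamp [-9.  37.2] 41.045876643356344
steel [368 220  59  15 459] ((570.4144287109375, -14.581363677978516), (12.216933250427246, 49.645877838134766), 3.7576780319213867) clamp [55.1 -5.9] 40.89497538442799
head [ 394  109   69  122 7422] ((519.161865234375, -4.714170455932617), (88.310546875, 44.939849853515625), 3.7830631732940674) clamp [4.6 7.3] 75.12881270090219
red [ 364  117   28   87 2125] ((516.9607543945312, -36.53936004638672), (69.07996368408203, 20.46749496459961), 3.7867188453674316) clamp [  0.4 -24.3] 39.99584355943942
red [194 343  35  19 160] ((701.4498901367188, -172.67564392089844), (18.129528045654297, 31.174116134643555), 12.85812759399414) clamp [ 175.6 -172.2] 279.5255118137636
[563.6 -79.4 226.7] [-0.   0.2  0.2] 15.725
```

View pics/w7.png

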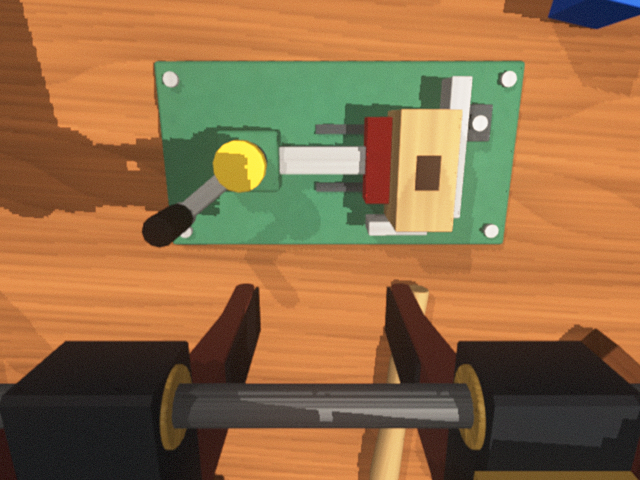

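View pics/s7.png

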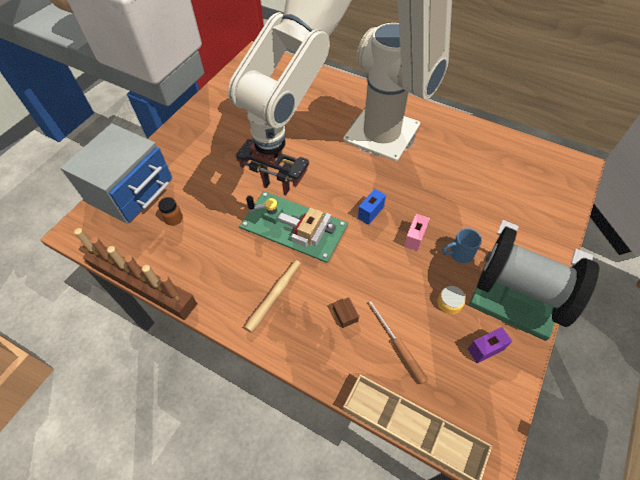

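The final views show the head between jaw and fence. Its centre is 29.9 mm from the fence origin (30 nominal) and its clamp x is 4.6 mm, with the bystanders where they were and the gripper clear.

```bash
python3 -c "
from bench import r
print(r.hand_in())"
```

```text
the job is handed in; nothing more can be done
None
```

The beech mallet head is clamped in the rack clamp at its set torque, and the job is handed in; no verdict was reported.

I set the head mortise up between the jaw and the fence and pushed it against the end stop, where contact showed as about 7 N. I then turned the crank clockwise by its knob. Resistance rose from about 7 N to a steady 13.1–13.5 N while moving over the last 0.15 rad or so, which I took as the torque handle slipping. One reading taken while holding still in between was 9.9 N. I stopped there, well before the dead stop, let go and moved the gripper clear.

- **Position:** in the last wrist view, the head's centre is at clamp x = 4.6 mm (nominal 5). It is 29.9 mm from the fence origin (nominal 30).
- **Flatness and yaw:** the top is at about 75 mm (nominal 76), and the yaw matches the clamp's.
- **Jaw and bystanders:** the jaw lies against the head. By eye, the other things on the bench look unmoved.
- **Not checked directly:** I judged the force between head and fence only from the force at the knob. No check failed.

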